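# Set, lock and park the vegetable slicer

### The job

Get the vegetable slicer ready: turn its thickness knob anticlockwise until the knob's pointer lines up with the little marker tab on the dial's rim, then turn the lock ring beneath the knob clockwise until it is fully tight, keeping that setting. Last, push the food guard along its rails, away from the dial, until it snaps home in its catch. Leave the marker tab where it is and do not shift the tomato, the onion or the spice jar.

Things in the scene. Friction and masses are not known exactly. Their poses are not given: they have to be found in the camera images.
- slicer: Grey vegetable slicer, fixed: a steel bed between two rails along its y (110 mm wide) and, at its +y end, a round dial head 118 mm across whose top face is 55 mm above the worktop. Origin: on the worktop under its middle; z up. The dial's axis is upright at (0, 130) mm in its frame; on it sit the lock ring and, above, the knob. The food guard runs on the rails; its catch is toward -y.
- catch (a point): Top of the small fixed housing of the guard's spring catch, beside the rail, toward the slicer's -y end, 70 mm above the worktop; 18 x 16 mm, axes as the slicer's. Farther toward -y a bridge, 71 mm high, closes the rails.
- knob_grip (a point): Centre of the black knob's bar grip, on the dial's axis, 101 mm above the worktop. Bar: 42 mm long (this x), 14 mm wide (this y), 92 to 110 mm above the worktop, on a round skirt 44 mm across, 84 to 92 mm up. +x points as the pointer does: a small nose on the skirt, 26 mm from the axis, and a white line on the bar.
- knob (a joint): Angle of the thickness knob, rad, growing anticlockwise seen from above, range -0.1 to 2.2; it stays where it is left (friction about 0.06 N m). The setting is right where it equals the value of joint marker.
- marker_tab (a point): Top of the small brass marker tab on the rim of the dial head, 53.5 mm from the dial's axis, 60 mm above the worktop (15 x 10 x 5 mm); +x points outward from the dial's axis. It shows the wanted setting.
- marker (a joint): Angle of the marker tab about the dial's axis, rad, on the same scale as joint knob. Stiff; to be left alone.
- ring_grip (a point): Centre of the aluminium lock ring, on the dial's axis under the knob, 73 mm above the worktop. 64 to 82 mm up; two parallel ribbed flats 60 mm apart (facing this +y and -y, 44 mm long) to grip with the fingers either side of the knob; two ears, the longer along +x to 44 mm from the axis, the other to 32 mm. Beside and below the ring nothing is higher than 63 mm.
- lock_ring (a joint): Angle of the lock ring, rad, growing clockwise (seen from above) as it tightens; 0 is fully loose, 1.3 the hard stop, where it is fully tight. Friction about 0.12 N m. It does not carry the knob with it.
- guard_grip (a point): Centre of the black upright handle of the white food guard, 88 mm above the worktop: 26 mm wide (this x), 40 mm long (this y, along the rails), 64 to 108 mm above the worktop, edges rounded, on a plate 106 x 70 mm, 56 to 64 mm up, with a 60 mm disc, 68 mm up, round the handle's foot. -y points to the catch; axes as the slicer's.
- guard (a joint): Travel of the food guard along the rails toward the catch (the slicer's -y), m: 0 at the dial's end, 0.09 home in the catch. It slides at about 2 N, is resisted by a spring catch with up to about 8 N from 0.071 to 0.081 (its cam riding over a sprung ball), and past about 0.082 the catch draws it home to the stop at 0.09, where it holds it.
- tomato: Loose red tomato, 77 mm across, 72 mm high, off the slicer's -y end; a bystander. Origin at its underside.
- onion: Loose brown onion, 62 mm across, 68 mm high, off the slicer's +y end; a bystander. Origin at its underside.
- spice_jar: Loose spice jar, 45 mm across, 106 mm high, standing behind and to the left; a bystander. Origin at its underside.

How it is judged:
By the outcome, as a careful person would: the job done as asked, in the order asked, and still so for the second after the job is handed in, with the robot touching nothing.
It also fails if it takes over 54 s, if anything falls off the work surface, if the arm or the gripper's body presses on something with over 40 N, if the wrist force passes 120 N, or if a joint passes its speed limit or range.

### The arm

A 6-joint arm with a two-finger parallel gripper is mounted at the origin on a cart in front of the work surface, level with it; the furniture and walls round the work are solid. World frame = base frame: x ahead of the robot, y to its left, z up, the work surface at z = 0. Lengths are in m, angles in rad, forces in N, time in s.
With the tool pointing down it reaches from about 0.35 to 0.85 m from the base axis. Payload 8.1 kg.
Tool frame: the origin (TCP) lies at the very end of the fingers, on their centre line; the grasp point (between the pads) lies robot.tcp_to_grasp behind it (robot.tcp_to_grasp is the distance from the TCP to the grasp point, in m); z points along the fingers, y is the line along which they close (so a half turn about z gives the same grasp; the last joint's range is limited). The gripper opens to 93 mm and grips with 3 to 60 N. Pads are 15 mm wide; open, the fingers measure 128 mm over their backs; the gripper's body (75 mm by 188 mm) begins 65 mm behind the grasp point.
Start: joints at [1.205, 0.13, 1.488, -0, 1.523, -0.085], TCP at [0.166, 0.577, 0.179] pointing down, gripper open.
Joint ranges: [-2.96, 2.96], [-0.89, 2.26], [0.02, 2.5], [-1.34, 4.48], [0, 2.73], [-2.66, 2.66]. Speed limits (rad/s): [2.39, 2.39, 2.79, 3.14, 3.14, 3.14].

### API

Orientations are given as a rotation vector (axis times angle).
In Python, from plant import robot gives the robot as it stands. The module is installed in compiled form; this text tells all that it offers.
- The arm moves only by the shell command python3 -m pendant 'ROWS' [FORCE]. ROWS is JSON, a list that holds one entry, the list of rows, each a list of 5 numbers: the opening, from 0 (shut) to 1 (fully open), then the shift along the tool's x, y, z in cm, then the turn about the tool's z in degrees. In form: [[[fingers, x, y, z, roll], ...]]. A call has 1 to 8 rows; each row shifts and turns the commanded pose from where the row before left it, along the tool's axes as they then stand; what a row does not reach is not made up. A row lasts 1/10 s, in which the tool goes at most 50 mm and 8.59 degrees, less where a joint would pass 70% of its speed; a pose out of reach is approached as far as the arm can. A call is refused whole if a number of a shift passes 5 or a number of a turn 8.59, either way. A call with a gripper value outside its range is refused whole. The fingers move at their own pace and stop on an object; FORCE is the grip in N (left out, the last holds). Time passes only in rows, so rows that do not move let the fingers close. It gives the time, the measured TCP pose, the force, the opening and the grip force at its end, in the units of the state.
- robot.read_state(): the state, without advancing time (a new reading comes with each control period).
- robot.read_camera(name): name is "scene" or "top" or "wrist"; returns a dict with "img" (384x512x3 uint8, blue, green, red), "K" (3x3 intrinsics, pixels), "pose" (4x4, takes a point from camera to world coordinates). Camera axes: x right, y up, looking along -z (the intrinsics and any distortion apply to the point x, -y, -z); pixel columns grow to the right and rows downward; lengths in m; the calibration is good to about 2 mm. A picture is of the moment at which its call begins. There is no depth.
- robot.close_job(): hands the job in; it is judged then, once.
The state is a dict: "t": time; "q": joint angles; "dq": joint speeds; "joint_torque": joint torques, N m; "tool_pos": TCP position; "orientation": TCP orientation; "force": force on the tool from outside, world axes, zero at the start; "wrist_torque": the same for the moment, N m; "opening": finger opening in m; "gripper_force": force on a finger pad.
Only numpy, scipy, OpenCV 4.12 (cv2) and the standard library are available. Lean on these libraries where they do the work, as an engineer would, in place of code of your own. Each camera call takes 0.05 s, during which the arm holds its last target. There are 200 camera calls.

## Working session

There is one attempt and no reset: what is moved stays moved. The work goes in short steps, Python scripts to look and compute and a shell command to move; the robot and the scene stay as the last step left them, time stands still between calls to the robot, and variables do not carry over. Pictures are saved under pics/ and viewed, at most 10 in all, crops included, and the job is handed in when it is done.

```bash
mkdir -p pics; python3 - <<'E'
from plant import robot
import cv2
s=robot.read_state();print(s, robot.tcp_to_grasp)
for n in ("top","scene"):
    c=robot.read_camera(n);cv2.imwrite(f"pics/{n}0.png",c["img"]);print(n,c["K"].tolist(),c["pose"].round(4).tolist(),[k for k in c])
E
```

```text
{'t': 0.0, 'q': array([ 1.20459757e+00,  1.31176799e-01,  1.48927623e+00, -5.92669643e-06,
        1.52301515e+00, -8.53639412e-02]), 'dq': array([ 3.38747405e-03, -2.18744138e-03, -9.13504583e-04, -1.06384653e-05,
        5.82419211e-04,  7.96533825e-04]), 'joint_torque': array([-1.59922674e-03, -5.59859347e+01, -4.91740358e+01,  7.65606528e-02,
        3.59778351e-02, -2.19912135e-04]), 'tool_pos': array([0.16602004, 0.57589386, 0.17757987]), 'orientation': array([-4.39627495e-01, -3.11026078e+00,  2.87299768e-03]), 'force': array([ 0.40866644,  0.62666906, -0.10054507]), 'wrist_torque': array([ 0.02083872, -0.01571406,  0.04272601]), 'gripper_force': 0.0, 'opening': 0.09297049239419042} 0.0188
top [[420.86806960563496, 0.0, 252.47404573684446], [0.0, 420.86806960563496, 194.72609766603284], [0.0, 0.0, 1.0]] [[0.0276, 0.9928, -0.1163, 0.4219], [-0.9995, 0.029, 0.0103, -0.0026], [0.0136, 0.1159, 0.9932, 1.2807], [0.0, 0.0, 0.0, 1.0]] ['img', 'K', 'pose']
scene [[430.3531548246595, 0.0, 243.79927735943153], [0.0, 430.3531548246595, 188.83885320746307], [0.0, 0.0, 1.0]] [[0.7904, 0.3417, -0.5084, 0.0546], [-0.6126, 0.4381, -0.6579, -0.6599], [-0.0021, 0.8314, 0.5556, 0.6308], [0.0, 0.0, 0.0, 1.0]] ['img', 'K', 'pose']
```

View pics/top0.png

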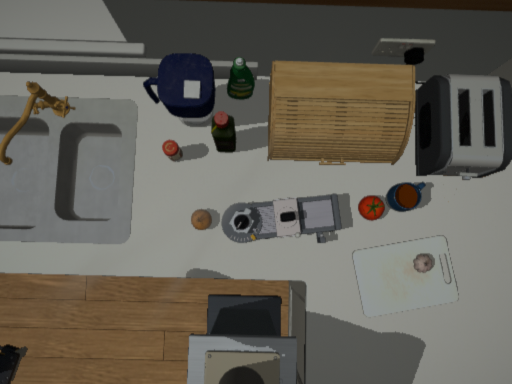

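View pics/scene0.png

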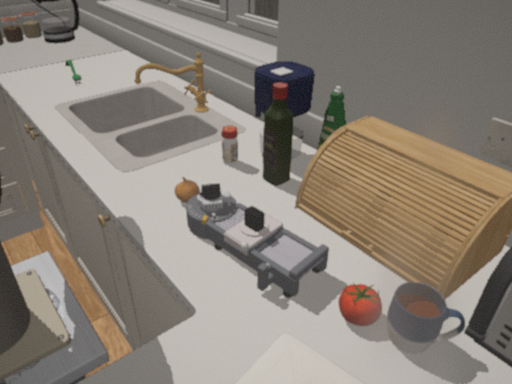

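The top view shows the slicer from (225,222), the dial, to (340,213), with the guard handle at (288,216), the onion at (201,219) and the tomato at (371,208). The scene view agrees with this. Next I'll measure on an enlarged crop.

```bash
cat > h.py <<'E'
import numpy as np, cv2
from plant import robot
def ray(c,uv,z):
    d=np.linalg.inv(c["K"])@[uv[0],uv[1],1]; d=c["pose"][:3,:3]@(d*[1,-1,-1]); o=c["pose"][:3,3]
    return o+d*(z-o[2])/d[2]
def proj(c,p):
    q=c["pose"][:3,:3].T@(np.array(p)-c["pose"][:3,3]); q=c["K"]@(q*[1,-1,-1]); return q[:2]/q[2]
E
python3 - <<'E'
from h import *
c=robot.read_camera("top")
cv2.imwrite("pics/top1.png",cv2.resize(c["img"][180:255,205:355],None,fx=5.3,fy=5.3,interpolation=cv2.INTER_CUBIC))
for n,uv,z in(("dial",(241,222),.055),("knob",(242,222),.11),("guard",(288,216),.108),("bridge end",(335,213),.07),("onion",(201,219),.04),("tomato",(371,208),.04),("jar",(171,148),.1)):print(n,ray(c,uv,z).round(4))
E
```

```text
dial [0.4846 0.0159 0.055 ]
knob [0.4818 0.0123 0.11  ]
guard [ 0.5023 -0.1155  0.108 ]
bridge end [ 0.5175 -0.255   0.07  ]
onion [0.4908 0.1341 0.04  ]
tomato [ 0.5378 -0.3683  0.04  ]
jar [0.6876 0.2214 0.1   ]
```

View pics/top1.png

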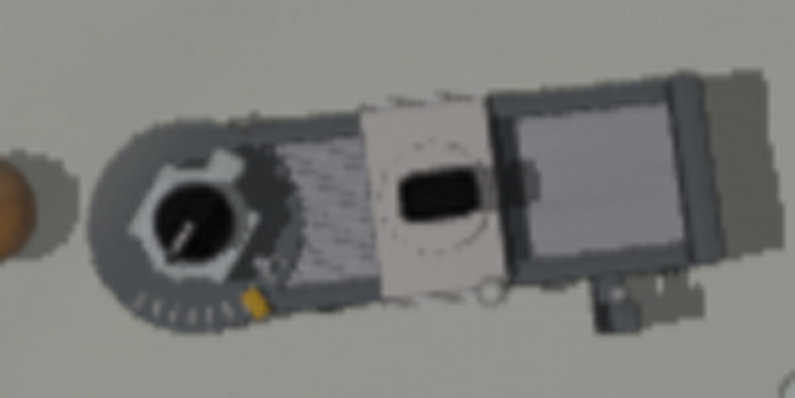

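The crop shows the knob axis near crop (195,222), with its white line pointing lower-left to (178,243). The brass tab is at (256,304), the longer ring ear at (226,163) and the catch at (616,305). Next I'll plan the approach for the wrist view.

```bash
cat >> h.py <<'E'
from scipy.spatial.transform import Rotation as R
def tool(): 
    s=robot.read_state(); return s["tool_pos"],R.from_rotvec(s["orientation"]).as_matrix()
def to(p,yaw=None):
    "shift in cm in tool axes to TCP target p; roll (deg) so closing line (tool y) lies at yaw (deg), mod 180"
    t,M=tool(); print("shift cm",(M.T@(np.array(p)-t)*100).round(2),"tcp",t.round(4))
    y=np.degrees(np.arctan2(M[1,1],M[0,1])); print("tool y at deg",y.round(2),"q",robot.read_state()["q"].round(2))
    if yaw is not None: print("roll",(-((yaw-y+90)%180-90)).round(2))
E
python3 - <<'E'
from h import *
to([.483,.012,.19]); t,M=tool(); print(M.round(3))
c=robot.read_camera("wrist"); T=np.eye(4);T[:3,:3]=M;T[:3,3]=t
print((np.linalg.inv(T)@c["pose"]).round(3),c["K"])
E
```

```text
shift cm [-46.08 -45.41  -1.16] tcp [0.1661 0.576  0.1778]
tool y at deg 73.91 q [ 1.2   0.13  1.49 -0.    1.52 -0.09]
[[-0.961  0.277 -0.001]
 [ 0.277  0.961 -0.001]
 [ 0.    -0.001 -1.   ]]
[[-0.002  0.957  0.289  0.08 ]
 [ 1.     0.002 -0.     0.   ]
 [-0.001  0.289 -0.957 -0.206]
 [ 0.     0.     0.     1.   ]] [[275.63559946   0.         260.19299697]
 [  0.         275.63559946 188.92136867]
 [  0.           0.           1.        ]]
```

```bash
python3 -m pendant '[[[1,-3.5,-3.5,0,0],[1,-3.5,-3.5,0,0],[1,-3.5,-3.5,0,0],[1,-3.5,-3.5,0,0],[1,-3.5,-3.5,0,0],[1,-3.5,-3.5,0,0],[1,-3.5,-3.5,0,0],[1,-3.5,-3.5,0,0]]]' 20; python3 -m pendant '[[[1,-3.5,-3.5,0,0],[1,-3.5,-3.5,0,0],[1,-3.5,-3.5,0,0],[1,-3.5,-3.5,-1,0],[1,-3.5,-3.4,0,0],[1,0,0,0,0]]]'
python3 - <<'E'
from h import *
to([.483,.012,.19])
c=robot.read_camera("wrist");cv2.imwrite("pics/w0.png",c["img"]);np.savez("w0.npz",**c)
E
```

```text
t: 1.0
tool_pos: [0.3582, 0.2281, 0.1787]
orientation: [0.439, 3.11, 0.001]
force: [1.3, 0.4, 1.8]
opening: 0.0932
gripper_force: 0.0
t: 1.6
tool_pos: [0.4791, 0.0096, 0.1885]
orientation: [0.448, 3.109, -0.003]
force: [0.3, 0.1, 0.2]
opening: 0.0928
gripper_force: 0.0
shift cm [-0.3   0.34 -0.15] tcp [0.4791 0.0096 0.1885]
tool y at deg 73.59 q [-0.09 -0.21  1.8  -0.    1.55 -1.37]
```

View pics/w0.png

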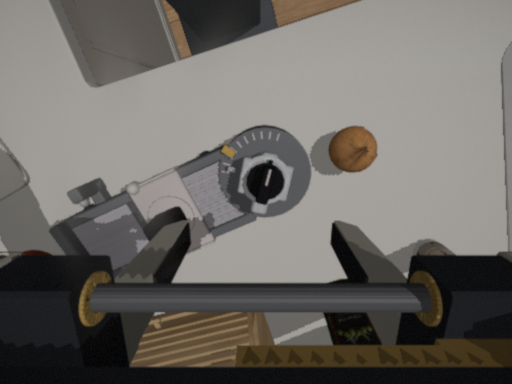

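The wrist view shows the dial centred near (265,180), with the white line pointing up, the brass tab at (229,152), the ring ear at (260,208) and the guard handle partly hidden by a finger. Next I'll find these by colour.

```bash
python3 - <<'E'
from h import *
c=dict(np.load("w0.npz"));im=c["img"];hsv=cv2.cvtColor(im,cv2.COLOR_BGR2HSV)
cv2.imwrite("pics/w1.png",cv2.resize(im[115:240,195:325],None,fx=4.5,fy=4.5,interpolation=cv2.INTER_CUBIC))
def cen(m):
    n,l,s,ct=cv2.connectedComponentsWithStats(m.astype(np.uint8));return [(ct[i].round(2),s[i].tolist()) for i in range(1,n) if s[i,4]>8]
box=np.zeros(im.shape[:2],bool);box[120:235,200:320]=1
print("brass",cen(box&(hsv[...,1]>130)&(hsv[...,2]>80)&(abs(hsv[...,0].astype(int)-22)<9)))
k=box&(im.max(2)<60); print("black",cen(k))
r=np.zeros_like(box);r[155:205,240:292]=1
print("bright",cen(r&(im.min(2)>150)))
E
```

```text
brass [(array([227.33, 150.89]), [221, 145, 14, 12, 90])]
black [(array([257.7 , 127.59]), [243, 126, 31, 7, 37]), (array([209.34, 151.85]), [200, 146, 23, 12, 62]), (array([237.52, 188.89]), [227, 158, 24, 55, 525]), (array([264.32, 182.03]), [246, 161, 38, 43, 1055])]
bright [(array([270.46, 168.2 ]), [242, 156, 49, 40, 282])]
```

View pics/w1.png

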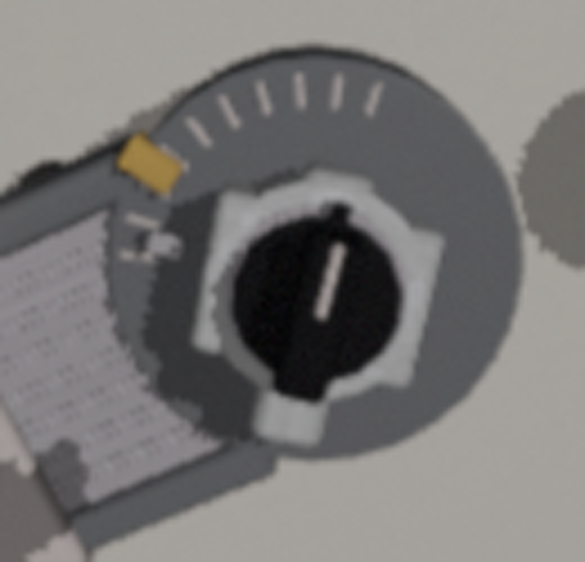

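The enlarged crop shows the white line from (339,245) to (320,318), with the nose at (338,210). The skirt is centred near (318,297) and the tab near (152,165). The ring flats run (225,195)-(197,345) and (441,240)-(400,383), and the long ear is at (290,420).

```bash
python3 - <<'E'
from h import *
c=dict(np.load("w0.npz"))
P=lambda x,y,z: ray(c,(195+(x+.5)/4.5-.5,115+(y+.5)/4.5-.5),z)
A=lambda v: np.degrees(np.arctan2(v[1],v[0])).round(1)
# dial top rim points -> circle
pts=np.array([P(*p,.055)[:2] for p in((522,255),(500,165),(440,85),(495,370),(440,425),(360,455),(300,460),(230,60))])
a=np.c_[2*pts,np.ones(len(pts))];s=np.linalg.lstsq(a,(pts**2).sum(1),rcond=None)[0];print("dial",s[:2].round(4),"r",np.sqrt(s[2]+s[0]**2+s[1]**2).round(4))
sk=np.array([P(*p,.092)[:2] for p in((402,297),(233,297),(318,385),(250,245),(385,245),(255,350),(378,355))])
a=np.c_[2*sk,np.ones(len(sk))];k=np.linalg.lstsq(a,(sk**2).sum(1),rcond=None)[0];print("skirt",k[:2].round(4),"r",np.sqrt(k[2]+k[0]**2+k[1]**2).round(4))
f=[P(*p,.082)[:2] for p in((225,195),(197,345),(441,240),(400,383))];print("ringc",np.mean(f,0).round(4),"flat ang",A(f[1]-f[0]),A(f[3]-f[2]))
print("line",A(P(339,245,.11)-P(320,318,.11)))
for n,C in(("dial",s),("skirt",k)):
    C=np.r_[C[:2],0]
    m=P(152,165,.06);m2=P(*((np.array([227.33,150.89])-[195,115]+.5)*4.5-.5),.06)
    print(n,"marker",A(m-C),A(m2-C),np.linalg.norm((m2-C)[:2]).round(4),"nose",A(P(338,208,.092)-C),"ear",A(P(290,420,.082)-C))
g=ray(dict(robot.read_camera("top")),(205+438/5.3,180+195/5.3),.108);print("guard",g, A(s[:2]-g[:2]))
for y in(51,52):to([*k[:2],.094],y)
E
```

```text
dial [0.4822 0.0135] r 0.0599
skirt [0.4826 0.0145] r 0.0216
ringc [0.4832 0.014 ] flat ang -27.9 -30.4
line 149.8
dial marker -140.2 -139.9 0.0534 nose 149.1 ear -25.8
skirt marker -139.6 -139.3 0.0544 nose 151.8 ear -27.6
guard [ 0.50006943 -0.11457898  0.108     ] 97.9
shift cm [-0.5   0.22  9.41] tcp [0.4773 0.0137 0.1881]
tool y at deg 73.75 q [-0.08 -0.21  1.8   0.    1.55 -1.37]
roll 22.75
shift cm [-0.5   0.22  9.41] tcp [0.4773 0.0137 0.1881]
tool y at deg 73.75 q [-0.08 -0.21  1.8   0.    1.55 -1.37]
roll 21.75
```

```bash
python3 -m pendant '[[[1,-0.5,0.2,0,7],[0.6,0,0,3,6.8],[0.6,0,0,3,0],[0.6,0,0,1.5,0],[0.6,0,0,0,0]]]' 25
python3 - <<'E'
from h import *
P=np.array([robot.read_state()["tool_pos"] for _ in range(5)]);print(P.std(0));to([.4825,.014,.0955],60)
c=robot.read_camera("wrist");cv2.imwrite("pics/w2.png",c["img"][100:])
E
```

```text
t: 2.2
tool_pos: [0.4803, 0.0165, 0.111]
orientation: [-0.806, -3.032, 0.001]
force: [0.4, 0.7, -0.7]
opening: 0.0656
gripper_force: 0.0
[5.55111512e-17 0.00000000e+00 1.38777878e-17]
shift cm [-0.32 -0.1   1.55] tcp [0.4803 0.0165 0.111 ]
tool y at deg 60.23 q [-0.07 -0.15  1.89  0.    1.41 -1.12]
roll 0.23
```

View pics/w2.png

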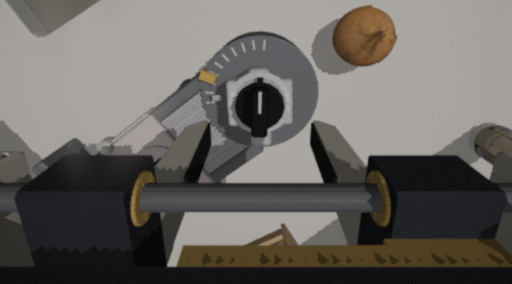

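The wrist picture shows the bar's line at column 260, upright and centred between the fingers. I'll descend, grip and recheck.

```bash
python3 -m pendant '[[[0.6,-0.2,0,1.5,0],[0,0,0,0,0],[0,0,0,0,0],[0,0,0,0,0],[0,0,0,0,0],[0,0,0,0,0]]]' 25
python3 - <<'E'
from h import *
to([.4825,.014,.0955])
E
```

```text
t: 2.85
tool_pos: [0.4848, 0.0141, 0.099]
orientation: [0.81, 3.035, 0.0]
force: [-0.7, 0.1, -0.2]
opening: 0.0204
gripper_force: 0.0
shift cm [ 0.19 -0.12  0.35] tcp [0.4848 0.0141 0.099 ]
tool y at deg 60.1 q [-0.08 -0.13  1.9   0.    1.38 -1.13]
```

```bash
python3 -m pendant '[[[0,0,0,0.3,0],[0,0,0,0,0],[0,0,0,0,0]]]' 25;  python3 -m pendant '[[[0,0,0,0,-5],[0,0,0,0,-8],[0,0,0,0,-8],[0,0,0,0,-8],[0,0,0,0,-8],[0,0,0,0,-8],[0,0,0,0,-8],[0,0,0,0,-8]]]'; python3 -m pendant '[[[0,0,0,0,-6],[0,0,0,0,-3],[0,0,0,0,0],[0,0,0,0,0]]]'
python3 - <<'E'
from h import *
to([.4825,.014,.0955],130.2);s=robot.read_state();print(s["force"],s["wrist_torque"])
c=robot.read_camera("wrist");cv2.imwrite("pics/w3.png",c["img"][100:]);np.savez("w3.npz",**c)
E
```

```text
t: 3.15
tool_pos: [0.4843, 0.0142, 0.0954]
orientation: [-0.81, -3.035, 0.0]
force: [-0.1, -0.2, 0.3]
opening: 0.0005
gripper_force: 0.0
t: 3.95
tool_pos: [0.4845, 0.0142, 0.0955]
orientation: [0.851, -3.024, 0.0]
force: [-0.2, 0.6, -0.4]
opening: 0.0002
gripper_force: 0.0
t: 4.35
tool_pos: [0.4845, 0.0142, 0.0956]
orientation: [-1.075, 2.952, 0.0]
force: [-0.3, 0.7, -0.0]
opening: 0.0003
gripper_force: 0.0
shift cm [0.16 0.11 0.01] tcp [0.4845 0.0142 0.0956]
tool y at deg 130.01 q [-0.08 -0.13  1.9   0.    1.37 -2.35]
roll -0.19
[-0.33436898  0.71237561 -0.00117137] [0.08329109 0.05583263 0.01832814]
```

View pics/w3.png

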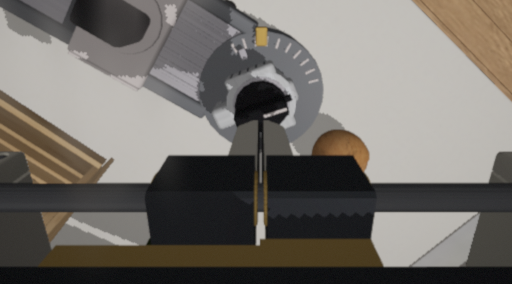

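The fingers closed on nothing (opening 0), and the knob has not turned: its line still points at its old world angle. I'll check from the fixed cameras, both in one picture.

```bash
python3 - <<'E'
from h import *
t,M=tool()
o=[]
for n,(x,y,w,h) in(("scene",(160,150,130,100)),("top",(205,170,130,100))):
    c=robot.read_camera(n);im=c["img"].copy();print(n,proj(c,t).round(1),proj(c,t-[0,0,-.05]).round(1),"knobtop",proj(c,[.4825,.014,.11]).round(1))
    im=cv2.resize(im[y:y+h,x:x+w],None,fx=4,fy=4,interpolation=cv2.INTER_CUBIC)[:300] if 0 else cv2.resize(im[y:y+h,x:x+w],None,fx=3,fy=3,interpolation=cv2.INTER_CUBIC)
    q=(proj(c,t)-[x,y])*3; cv2.circle(im,tuple(int(v) for v in q),3,(0,0,255),1)
    o.append(im)
w=robot.read_camera("wrist");print("wrist TCP",proj(w,t),"knobtop",proj(w,[.4825,.014,.11]))
im=cv2.resize(w["img"][150:260,180:340],None,fx=3,fy=3,interpolation=cv2.INTER_CUBIC)[:,:390]
q=(proj(w,t)-[180,150])*3; cv2.circle(im,tuple(int(v) for v in q),3,(0,0,255),1)
im=im[:280]
cv2.imwrite("pics/s1.png",np.vstack([np.hstack(o),np.hstack([im,np.zeros((280,780-im.shape[1],3),np.uint8)])]))
E
```

```text
scene [211.5 190.1] [210.5 170.9] knobtop [210.5 185. ]
top [241.4 221.3] [241.2 220.3] knobtop [241.4 221.7]
wrist TCP [260.56932616 210.71073187] knobtop [262.1072496  215.76171779]
```

View pics/s1.png

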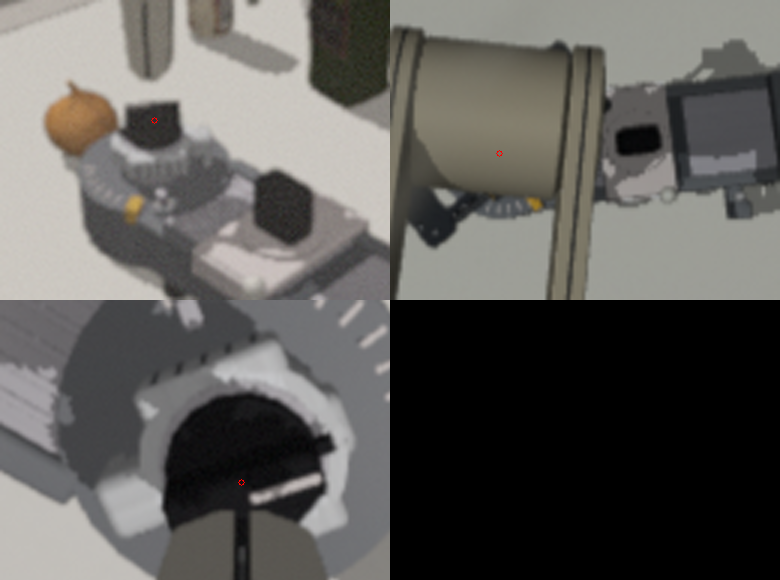

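The scene view puts the real fingertips at crop (150,75). That is about 38 mm above the reported TCP (red, 154,120), and the wrist view agrees. I'll get the exact offset by touching the bar's top (110 mm) gently with the closed fingers.

```bash
python3 -m pendant '[[[0,0,0,0.9,0],[0,0,0,0.4,0],[0,0,0,0,0]]]' | egrep 'tool_pos|force'; for i in 1; do :; done; python3 -m pendant '[[[0,0,0,0.2,0],[0,0,0,0.2,0],[0,0,0,0,0]]]'| egrep 'tool_pos|force'
```

```text
tool_pos: [0.4834, 0.0142, 0.0812]
force: [0.3, -0.7, -0.5]
gripper_force: 0.0
tool_pos: [0.4843, 0.0142, 0.0783]
force: [-0.2, -0.3, -0.6]
gripper_force: 0.0
```

```bash
python3 -m pendant '[[[0,0,0,0.15,0],[0,0,0,0.15,0],[0,0,0,0,0]]]' | egrep 'tool_pos|force'; sleep 0; python3 -m pendant '[[[0,0,0,0.15,0],[0,0,0,0.15,0],[0,0,0,0,0]]]'| egrep 'tool_pos|force'
```

```text
tool_pos: [0.4843, 0.0142, 0.0753]
force: [0.3, -0.7, 0.4]
gripper_force: 0.0
tool_pos: [0.4842, 0.0142, 0.0722]
force: [-1.0, 0.4, 0.4]
gripper_force: 0.0
```

```bash
python3 -m pendant '[[[0,0,0,0.15,0],[0,0,0,0,0]]]' | egrep 'tool_pos|force: \['; python3 -m pendant '[[[0,0,0,0.15,0],[0,0,0,0,0]]]'| egrep 'tool_pos|force: \['
python3 - <<'E'
from h import *
s=cv2.imread("pics/s1.png")
c=robot.read_camera("scene");t,M=tool()
im=c["img"][150:250,160:290]
print(proj(c,t))
g=cv2.cvtColor(im,cv2.COLOR_BGR2GRAY); print(g[10:45:1,50].tolist())
E
```

```text
tool_pos: [0.4844, 0.0142, 0.0709]
force: [0.5, 0.2, -0.4]
tool_pos: [0.4847, 0.0142, 0.0702]
force: [-3.4, -0.2, 6.1]
[212.06316641 199.32441018]
[118, 115, 111, 113, 112, 108, 109, 108, 110, 107, 110, 107, 104, 105, 104, 106, 104, 104, 100, 100, 101, 96, 94, 92, 94, 91, 82, 64, 50, 47, 50, 50, 44, 52, 43]
```

Contact came at reported z = 0.0705, so the true tips sit 39.5 mm above the reported TCP. I'll lift, turn back, open and grip again.

```bash
python3 -m pendant '[[[0,0,0,-1.5,0],[0.6,0,0,-1,8],[0.6,0,0,0,8],[0.6,0,0,0,8],[0.6,0,0,0,8],[0.6,0,0,0,8],[0.6,0,0,0,8],[0.6,0,0,0,8]]]' 25 | grep opening;  python3 -m pendant '[[[0.6,0,0,0,8],[0.6,0,0,0,6],[0.6,0,0,0,0]]]'
python3 - <<'E'
from h import *
to([.4825,.014,.0555],60)
E
```

```text
opening: 0.0518
t: 7.3
tool_pos: [0.4849, 0.0141, 0.0955]
orientation: [0.812, 3.034, 0.0]
force: [0.1, -0.1, -0.8]
opening: 0.0558
gripper_force: 0.0
shift cm [ 0.21 -0.13  4.  ] tcp [0.4849 0.0141 0.0955]
tool y at deg 60.02 q [-0.08 -0.13  1.9  -0.    1.37 -1.12]
roll 0.02
```

```bash
python3 -m pendant '[[[0.6,0.1,-0.1,2,0],[0.6,0.1,0,1.5,0],[0.6,0,0,0.5,0],[0,0,0,0,0],[0,0,0,0,0],[0,0,0,0,0],[0,0,0,0,0],[0,0,0,0,0]]]' 25; python3 -m pendant '[[[0,0,0,0,0],[0,0,0,0,0],[0,0,0,0,0],[0,0,0,0,0]]]'
```

```text
t: 8.1
tool_pos: [0.4826, 0.0143, 0.0551]
orientation: [0.81, 3.035, 0.0]
force: [0.8, 0.5, 0.8]
opening: 0.0206
gripper_force: 0.0
t: 8.5
tool_pos: [0.4825, 0.0143, 0.0548]
orientation: [0.81, 3.035, 0.0]
force: [0.1, 1.9, 2.7]
opening: 0.0135
gripper_force: 24.9
```

```bash
python3 -m pendant '[[[0,0,0,0,-6],[0,0,0,0,-8],[0,0,0,0,-8],[0,0,0,0,-8],[0,0,0,0,-8],[0,0,0,0,-8],[0,0,0,0,-8],[0,0,0,0,-8]]]' >/dev/null; python3 -m pendant '[[[0,0,0,0,-6],[0,0,0,0,-2],[0,0,0,0,0],[0,0,0,0,0]]]'
python3 - <<'E'
from h import *
to([.4825,.014,.0555],130.2)
c=robot.read_camera("wrist");np.savez("w4.npz",**c)
cv2.imwrite("pics/w4.png",cv2.resize(c["img"][80:270,160:360],None,fx=3.1,fy=3.1,interpolation=cv2.INTER_CUBIC))
E
```

```text
t: 9.7
tool_pos: [0.4826, 0.0132, 0.0548]
orientation: [-1.076, 2.952, -0.003]
force: [0.7, -5.5, 2.7]
opening: 0.0141
gripper_force: 25.0
shift cm [-0.04  0.07 -0.07] tcp [0.4826 0.0132 0.0548]
tool y at deg 130.05 q [-0.08 -0.09  1.95 -0.    1.29 -2.35]
roll -0.15
```

View pics/w4.png

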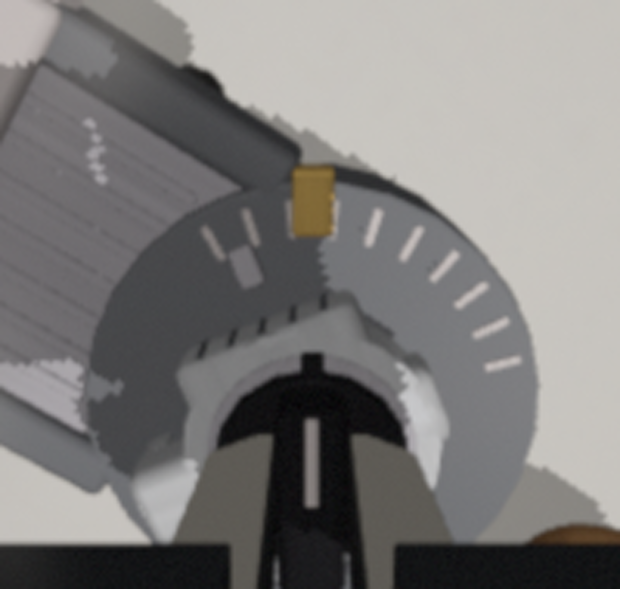

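The pointer nose and white line (column 312) line up with the tab (column 313). Now I'll release, rise and set up for the ring at closing angle 62°.

```bash
python3 -m pendant '[[[1,0,0,0,0],[1,0,0,0,0],[1,0,0,-2,0],[1,0,0,-1.5,0],[1,0,0,0,8],[1,0,0,0,8],[1,0,0,0,8],[1,0,0,0,8]]]' 30 >/dev/null; python3 -m pendant '[[[1,0,0,0,8],[1,0,0,0,8],[1,0,0,0,8],[1,0,0,0,8],[1,0,0,0,4],[1,0,0,0,0]]]'
python3 - <<'E'
from h import *
to([.4825,.014,.028],62)
c=robot.read_camera("wrist");np.savez("w5.npz",**c)
im=c["img"];hsv=cv2.cvtColor(im,cv2.COLOR_BGR2HSV)
m=((hsv[...,1]>130)&(hsv[...,2]>80)&(abs(hsv[...,0].astype(int)-22)<9)).astype(np.uint8)
n,l,s,ct=cv2.connectedComponentsWithStats(m)
for i in range(1,n):
    if s[i,4]>40:
        p=ray(c,ct[i],.06)-[.4825,.014,.06];print("brass",ct[i],s[i,4],np.degrees(np.arctan2(p[1],p[0])),np.hypot(*p[:2]))
# white line on knob
u,v=proj(c,[.4825,.014,.11]);print(u,v)
x,y=int(u)-16,int(v)-16;g=im[y:y+32,x:x+32].min(2)
w=np.argwhere(g>105);print(len(w))
m2=(g>105).astype(np.uint8);n,l,s,ct=cv2.connectedComponentsWithStats(m2)
for i in range(1,n):
    q=np.argwhere(l==i)[:,::-1]+[x,y]
    if len(q)<6:continue
    W=np.array([ray(c,p,.11)[:2] for p in q]);W0=W-W.mean(0);d=np.linalg.svd(W0)[2][0];print(len(q),(W.mean(0)-[.4825,.014]).round(4),np.degrees(np.arctan2(d[1],d[0])).round(1))
E
```

```text
t: 11.15
tool_pos: [0.4825, 0.0145, 0.09]
orientation: [0.759, 3.048, 0.001]
force: [-0.1, 0.5, 0.6]
opening: 0.0929
gripper_force: 0.0
shift cm [-0.02 -0.04  6.2 ] tcp [0.4825 0.0145 0.09  ]
tool y at deg 62.05 q [-0.08 -0.13  1.91  0.    1.36 -1.16]
roll 0.05
brass [376.41068966 137.40206897] 2900 91.0001221639406 0.11303803429584046
brass [203.23428571 177.18857143] 175 -140.25461233800746 0.0535308903566829
brass [ 89.37596899 299.09302326] 516 -86.19010571870915 0.2032375932102247
brass [438.35135135 313.14864865] 74 27.92401132064005 0.2230494617762415
259.4256151506855 221.15861410112893
61
51 [-0.005  -0.0051] 39.2
6 [ 0.0042 -0.0156] -29.5
```

Knob at 219.2° and marker at 219.7°, so they match. I'll go down around the ring, checking force.

```bash
python3 -m pendant '[[[1,0,0,2,0],[1,0,0,1.5,0],[1,0,0,1,0],[1,0,0,0,0]]]'|egrep 'pos|force'; python3 -m pendant '[[[1,0,0,0.6,0],[1,0,0,0.4,0],[1,0,0,0,0]]]'|egrep 'pos|force'
```

```text
tool_pos: [0.4809, 0.0144, 0.0431]
force: [-0.6, 0.3, 1.1]
gripper_force: 0.0
tool_pos: [0.4821, 0.0143, 0.0343]
force: [0.1, 0.5, 0.8]
gripper_force: 0.0
```

```bash
python3 -m pendant '[[[1,0,0,0.4,0],[1,0,0,0.2,0],[1,0,0,0,0]]]' 40|egrep 'pos|force'; python3 -m pendant '[[[0,0,0,0,0],[0,0,0,0,0],[0,0,0,0,0],[0,0,0,0,0],[0,0,0,0,0],[0,0,0,0,0]]]'
```

```text
tool_pos: [0.482, 0.0143, 0.0282]
force: [0.3, 0.1, -0.2]
gripper_force: 0.0
t: 12.8
tool_pos: [0.4823, 0.0144, 0.0286]
orientation: [0.757, 3.049, 0.0]
force: [-0.1, 0.9, 0.3]
opening: 0.0596
gripper_force: 40.0
```

```bash
python3 -m pendant '[[[0,0,0,0,6],[0,0,0,0,7],[0,0,0,0,7],[0,0,0,0,7],[0,0,0,0,7],[0,0,0,0,7],[0,0,0,0,7],[0,0,0,0,6]]]' |egrep 'pos|force|open'; python3 - <<'E'
from h import *
to([.4825,.014,.028]);s=robot.read_state();print(s["wrist_torque"])
E
python3 -m pendant '[[[0,0,0,0,5],[0,0,0,0,4],[0,0,0,0,3],[0,0,0,0,0]]]'|egrep 'pos|force|open'; python3 - <<'E'
from h import *
to([.4825,.014,.028]);s=robot.read_state();print(s["wrist_torque"])
E
```

```text
tool_pos: [0.4833, 0.0149, 0.0287]
force: [5.3, 3.5, -3.5]
opening: 0.0596
gripper_force: 40.0
shift cm [-0.08 -0.09  0.07] tcp [0.4833 0.0149 0.0287]
tool y at deg 7.84 q [-0.08 -0.06  1.97  0.    1.23 -0.21]
[ 0.54827506 -0.80743266  0.10837035]
tool_pos: [0.4835, 0.0149, 0.0287]
force: [6.9, 3.3, -5.6]
opening: 0.0593
gripper_force: 40.0
shift cm [-0.1  -0.09  0.07] tcp [0.4835 0.0149 0.0287]
tool y at deg -4.0 q [-0.08 -0.06  1.97  0.    1.23 -0.01]
[ 0.50183628 -0.99636736 -0.129167  ]
```

```bash
cat > st.py <<'E'
from h import *
s=robot.read_state();M=tool()[1];print("y",np.degrees(np.arctan2(M[1,1],M[0,1])).round(2),"T",s["wrist_torque"].round(3),"F",s["force"].round(1),s["opening"])
E
for k in 1; do python3 -m pendant '[[[0,0,0,0,3],[0,0,0,0,0]]]'>/dev/null; python3 st.py; python3 -m pendant '[[[0,0,0,0,3],[0,0,0,0,0]]]'>/dev/null; python3 st.py;python3 -m pendant '[[[0,0,0,0,3],[0,0,0,0,0]]]'>/dev/null; python3 st.py; done
```

```text
y -6.99 T [ 0.572 -1.004 -0.136] F [ 6.7  3.7 -5. ] 0.05998566538368969
y -9.99 T [ 0.52  -1.069 -0.119] F [ 6.8  2.9 -5.9] 0.05943848698147155
y -12.86 T [ 0.252 -1.093  1.544] F [ 7.5  1.9 -5.5] 0.05941433497047644
```

```bash
python3 -m pendant '[[[0,0,0,0,2],[0,0,0,0,0]]]'>/dev/null; python3 st.py; python3 -m pendant '[[[0,0,0,0,2],[0,0,0,0,0],[0,0,0,0,0]]]'>/dev/null; python3 st.py
```

```text
y -14.78 T [ 0.263 -1.017  1.999] F [ 7.   2.  -4.6] 0.059421909200328527
y -16.75 T [ 0.291 -0.969  1.614] F [ 5.8  2.5 -2.9] 0.06014358118319362
```

The hard stop is reached: torque jumped at about 74.5° of travel. I'll release, rise and check the knob, tab and ring.

```bash
python3 -m pendant '[[[1,0,0,0,0],[1,0,0,0,0],[1,0,0,0,0],[1,0,0,-2,0],[1,0,0,-3,0],[1,0,0,-3,0],[1,0,0,-2,0],[1,0,0,0,0]]]'
python3 - <<'E'
from h import *
c=robot.read_camera("wrist");im=c["img"]
cv2.imwrite("pics/w6.png",cv2.resize(im[100:280,140:400],None,fx=3,fy=3,interpolation=cv2.INTER_CUBIC))
np.savez("w6.npz",**c)
u,v=proj(c,[.4825,.014,.11]);print("axis px",u,v, "guard est",proj(c,[.5,-.1146,.108]))
to([.4825,.014,.12],8)
hsv=cv2.cvtColor(im,cv2.COLOR_BGR2HSV)
m=((hsv[...,1]>130)&(hsv[...,2]>80)&(abs(hsv[...,0].astype(int)-22)<9)).astype(np.uint8)
n,l,s,ct=cv2.connectedComponentsWithStats(m)
for i in range(1,n):
    p=ray(c,ct[i],.06)-[.4825,.014,.06]
    if s[i,4]>40 and abs(np.hypot(*p[:2])-.0535)<.01:print("brass",ct[i],s[i,4],np.degrees(np.arctan2(p[1],p[0])),np.hypot(*p[:2]))
x,y=int(u)-16,int(v)-16;g=im[y:y+32,x:x+32].min(2)
n,l,s,ct=cv2.connectedComponentsWithStats((g>105).astype(np.uint8))
for i in range(1,n):
    q=np.argwhere(l==i)[:,::-1]+[x,y]
    if len(q)<6:continue
    W=np.array([ray(c,p,.11)[:2] for p in q]);d=np.linalg.svd(W-W.mean(0))[2][0];print(len(q),(W.mean(0)-[.4825,.014]).round(4),np.degrees(np.arctan2(d[1],d[0])).round(1))
E
```

```text
t: 15.9
tool_pos: [0.4845, 0.014, 0.1321]
orientation: [2.521, 1.868, 0.007]
force: [0.3, 0.3, 0.1]
opening: 0.0929
gripper_force: 0.0
axis px 257.56063413601913 202.9652555745141 guard est [311.89226757 312.71427918]
shift cm [-0.04 -0.08  0.99] tcp [0.4834 0.0141 0.1299]
tool y at deg -16.91 q [-0.08 -0.17  1.87 -0.    1.43  0.22]
roll -24.91
brass [232.04166667 225.48958333] 96 -139.72855274613786 0.052096192138166734
45 [-0.0059 -0.0059] -141.1
6 [-0.0163 -0.0033] -108.1
```

View pics/w6.png

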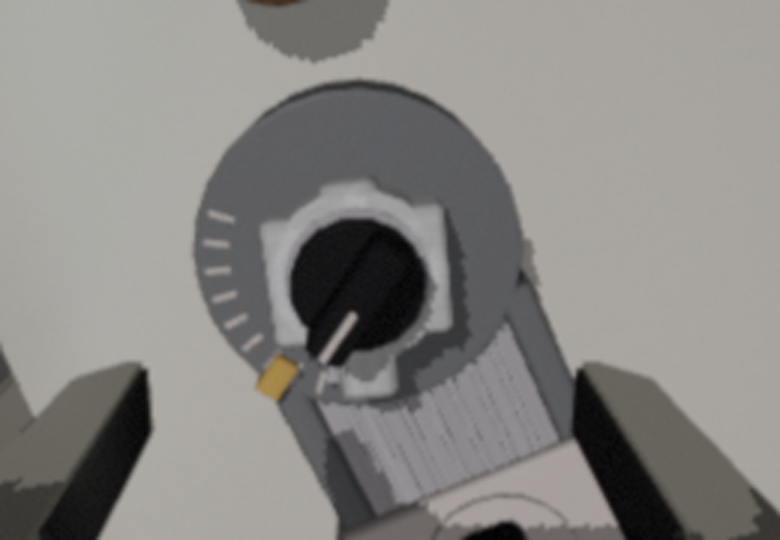

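The picture shows the knob line still pointing at the tab (277,377), the long ear at (370,380) after its turn, and the flats near x=270 and x=440. The knob reads 218.9° and the tab 220.3°, so the setting held. Now the guard.

```bash
python3 -m pendant '[[[1,0,0,0,-8.3],[1,0,0,0,-8.3],[1,0,0,0,-8.3],[1,0,0,0,0]]]' >/dev/null
python3 - <<'E'
from h import *
to([.5005,-.1146,.0455],8)
E
```

```text
shift cm [-13.04   0.13   8.1 ] tcp [0.481  0.0143 0.1266]
tool y at deg 8.14 q [-0.08 -0.16  1.87 -0.    1.43 -0.22]
roll 0.14
```

```bash
python3 -m pendant '[[[1,-4.4,0,0,0],[1,-4.4,0,0,0],[1,-4.2,0,0,0],[1,0,0,4,0],[1,0,0,0,0]]]' 30|egrep 'pos|force'
python3 - <<'E'
from h import *
to([.5005,-.1146,.0455],8)
c=robot.read_camera("wrist");im=c["img"]
u,v=proj(c,[.5005,-.1146,.108]);print(u,v)
m=(im.max(2)<60).astype(np.uint8);m[:int(v)-60]=0;m[int(v)+60:]=0;m[:,:int(u)-60]=0;m[:,int(u)+60:]=0
n,l,s,ct=cv2.connectedComponentsWithStats(m)
for i in range(1,n):
    if s[i,4]>150:print(ct[i],s[i],ray(c,ct[i],.1).round(4))
E
```

```text
tool_pos: [0.496, -0.1143, 0.0826]
force: [-1.6, 1.5, -1.2]
gripper_force: 0.0
shift cm [-0.11  0.48  3.7 ] tcp [ 0.496  -0.1143  0.0826]
tool y at deg 7.62 q [-0.33 -0.04  1.84  0.    1.35 -0.46]
roll -0.38
265.71361806669245 225.4818391779525
[267.55301261 220.93928071] [ 245  188   53   65 2141] [ 0.5019 -0.1143  0.1   ]
[255.12220566 269.7704918 ] [205 243 120  42 671] [ 0.498  -0.1564  0.1   ]
```

```bash
python3 -m pendant '[[[1,0,0.5,2,0],[1,0,0,1.7,0],[0,0,0,0,0],[0,0,0,0,0],[0,0,0,0,0],[0,0,0,0,0],[0,0,0,0,0],[0,0,0,0,0]]]' 30 >/dev/null; python3 -m pendant '[[[0,0,0,0,0],[0,0,0,0,0],[0,0,0,0,0],[0,0,0,0,0]]]'; python3 st.py
```

```text
t: 18.1
tool_pos: [0.5013, -0.1143, 0.0513]
orientation: [-2.057, -2.367, 0.009]
force: [-19.5, -2.1, 16.0]
opening: 0.0257
gripper_force: 30.0
y 8.0 T [-0.414  3.685 -0.007] F [-19.5  -2.1  16. ] 0.02567846082532785
```

```bash
python3 -m pendant '[[[0,0,-0.3,-0.2,0],[0,0,0,0,0],[0,0,0,0,0]]]' |grep pos; python3 st.py
```

```text
tool_pos: [0.5011, -0.1136, 0.0516]
y 8.0 T [-0.276 -0.54  -0.047] F [  5.7  -0.8 -17.7] 0.02604055476239293
```

```bash
python3 -m pendant '[[[0,0,0.05,0.1,0],[0,-1,0,0,0],[0,-1,0,0,0],[0,-1,0,0,0],[0,-1,0,0,0],[0,0,0,0,0]]]' |grep pos; python3 st.py
```

```text
tool_pos: [0.5071, -0.1552, 0.0515]
y 7.93 T [-0.487  1.176  0.031] F [ -4.4  -2.3 -11.9] 0.025663909151874616
```

```bash
python3 -m pendant '[[[0,-1,0,0.05,0],[0,-1,0,0,0],[0,-1,0,0,0],[0,0,0,0,0]]]' |grep pos; python3 st.py;  python3 -m pendant '[[[0,-0.5,0,0,0],[0,-0.5,0,0,0],[0,-0.5,0,0,0],[0,0,0,0,0]]]' |grep pos; python3 st.py
```

```text
tool_pos: [0.5113, -0.1843, 0.0515]
y 7.97 T [-0.896  1.364  0.117] F [ -7.3  -4.6 -10.4] 0.025680686147171915
tool_pos: [0.5124, -0.1924, 0.0514]
y 8.05 T [ 4.502  2.493 -0.114] F [-15.   26.3   5.5] 0.025933880114816146
```

```bash
python3 -m pendant '[[[0,-0.2,0,0,0],[0,0,0,0,0],[0,0,0,0,0]]]' |grep pos; python3 st.py;  python3 -m pendant '[[[0,-0.2,0,0,0],[0,0,0,0,0],[0,0,0,0,0]]]' |grep pos; python3 st.py
```

```text
tool_pos: [0.5125, -0.1929, 0.0513]
y 8.1 T [ 5.349  2.651 -0.122] F [-15.3  31.1   7.2] 0.02563396517999487
tool_pos: [0.5126, -0.194, 0.0513]
y 8.11 T [ 6.03   2.776 -0.145] F [-16.2  35.1   9.3] 0.02549376228103962
```

```bash
python3 -m pendant '[[[1,0,0,0,0],[1,0,0,0,0],[1,0,0,0,0],[1,0,0,-2,0],[1,0,0,-2,0],[1,0,0,0,0]]]' |grep pos; python3 st.py
python3 - <<'E'
from h import *
c=robot.read_camera("wrist");im=c["img"];t,M=tool();print(t)
u,v=proj(c,[t[0],t[1],.108])
m=(im.max(2)<60).astype(np.uint8);m[:int(v)-60]=0;m[int(v)+60:]=0;m[:,:int(u)-60]=0;m[:,int(u)+60:]=0
n,l,s,ct=cv2.connectedComponentsWithStats(m)
for i in range(1,n):
    if s[i,4]>150:print(ct[i],s[i],ray(c,ct[i],.1).round(4))
# top camera: handle blob and bright plate
c=robot.read_camera("top");im=c["img"];u,v=map(int,proj(c,[.5126,-.2,.108]));print("top px",u,v)
g=im.max(2)[v-3:v+4,:].mean(0);print(g[255:350].astype(int).tolist())
E
```

```text
tool_pos: [0.5184, -0.2043, 0.0965]
y 7.97 T [-0.073  0.027 -0.   ] F [ 0.6 -0.9  0.6] 0.06927675718022812
[ 0.51746143 -0.2037467   0.09458842]
[254.62988115 195.9926429 ] [ 238  167   34   58 1767] [ 0.5125 -0.1909  0.1   ]
[237.87605042 246.27310924] [198 222 112  48 952] [ 0.5047 -0.2356  0.1   ]
top px 318 213
[63, 68, 76, 87, 93, 112, 126, 128, 129, 132, 128, 127, 128, 132, 132, 128, 128, 131, 132, 129, 128, 129, 134, 132, 129, 128, 132, 133, 130, 129, 130, 135, 131, 133, 134, 134, 135, 135, 135, 135, 136, 135, 126, 78, 57, 65, 111, 151, 146, 146, 128, 102, 78, 65, 64, 69, 84, 101, 116, 123, 121, 105, 90, 89, 99, 117, 122, 114, 104, 90, 75, 67, 53, 42, 35, 34, 35, 35, 39, 42, 46, 49, 51, 61, 74, 79, 84, 88, 90, 93, 96, 98, 100, 102, 103]
```

The handle has travelled only about 77 mm, so the guard is probably still on the catch ball with the grip binding it sideways. I'll push squarely from behind the handle with closed fingers.

```bash
python3 -m pendant '[[[0,4,-0.3,0,0],[0,2,0,0,0],[0,0,0,0,0],[0,0,0,0,0],[0,0,0,0,0],[0,0,0,0,0],[0,0,0,0,0],[0,0,0,0,0]]]' 30|egrep 'pos|open'; python3 st.py
python3 - <<'E'
from h import *
c=robot.read_camera("wrist");im=c["img"];t,M=tool()
u,v=proj(c,[.5125,-.191,.108]);print(u,v)
m=(im.max(2)<60).astype(np.uint8);m[:int(v)-50]=0;m[int(v)+60:]=0;m[:,:int(u)-60]=0;m[:,int(u)+60:]=0
n,l,s,ct=cv2.connectedComponentsWithStats(m)
for i in range(1,n):
    if s[i,4]>150:print(ct[i],s[i],ray(c,ct[i],.1).round(4))
to([.5125,-.191,.0385])
E
```

```text
tool_pos: [0.5039, -0.1437, 0.092]
opening: 0.0226
y 7.97 T [-0.126  0.047 -0.002] F [ 0.3 -0.4  0.6] 0.022627074256375904
262.3626419945935 275.328084002793
[262.13621013 279.884803  ] [ 202  225  120  110 5330] [ 0.5137 -0.2007  0.1   ]
[260.74474474 314.68768769] [232 311  57   8 333] [ 0.5174 -0.2355  0.1   ]
shift cm [-4.82  0.19  5.35] tcp [ 0.5039 -0.1436  0.092 ]
tool y at deg 7.98 q [-0.38 -0.02  1.8  -0.    1.36 -0.51]
```

```bash
python3 -m pendant '[[[0,0.3,0.1,3,0],[0,0,0,2.2,0],[0,0,0,0,0],[0,0,0,0,0]]]' |egrep 'pos|open'; python3 st.py
python3 -m pendant '[[[0,-1,0,0,0],[0,-0.5,0,0,0],[0,0,0,0,0]]]' |egrep 'pos'; python3 st.py
python3 -m pendant '[[[0,-0.3,0,0,0],[0,-0.3,0,0,0],[0,0,0,0,0]]]' |egrep 'pos'; python3 st.py
```

```text
tool_pos: [0.5042, -0.1401, 0.0401]
opening: 0.0007
y 8.01 T [-0.098  0.1   -0.003] F [ 1.  -0.4  0.2] 0.000728653415733002
tool_pos: [0.5076, -0.1564, 0.0413]
y 7.96 T [-0.057 -0.021 -0.021] F [-0.7 -0.6 -0. ] 0.0001993874192093604
tool_pos: [0.5075, -0.1613, 0.0401]
y 8.0 T [-0.027  0.083 -0.036] F [0.4 0.6 0.1] 0.0003489336314017495
```

```bash
python3 -m pendant '[[[0,-0.3,0,0,0],[0,-0.3,0,0,0],[0,0,0,0,0]]]' |egrep 'pos'; python3 st.py
python3 -m pendant '[[[0,-0.3,0,0,0],[0,-0.2,0,0,0],[0,0,0,0,0]]]' |egrep 'pos'; python3 st.py
```

```text
tool_pos: [0.508, -0.1653, 0.04]
y 8.03 T [1.14  0.361 0.039] F [-0.8  7.9  4.6] 0.0003284233883649362
tool_pos: [0.5079, -0.1653, 0.04]
y 8.11 T [ 4.743  1.244 -0.046] F [-6.9 30.1 16.8] 0.00043599246105128234
```

There was contact at y = -0.165, then 30 N with no movement, so the guard is against a hard stop. I'll back off, lift clear and check its position against the starting picture by numbers.

```bash
python3 -m pendant '[[[0,2,0,0,0],[0,0,0,-4,0],[0,0,0,-4,0],[0,4.5,0,0,0],[0,4.5,0,0,0],[0,4.5,0,0,0],[0,4.5,0,0,0],[0,0,0,0,0]]]' |egrep 'pos|t:'
python3 - <<'E'
from h import *
c=robot.read_camera("top");a=cv2.imread("pics/top0.png");b=c["img"];np.savez("t2.npz",**c)
ya=np.radians(8);ex=np.array([np.cos(ya),np.sin(ya)]);ey=np.array([-ex[1],ex[0]]);O=np.array([.4825,.014])-.13*ey
for z,xs in((.064,(-40,-46,40)),(.108,(0,)),(.066,(-66,-62,-58))):
  for x in xs:
    s=np.arange(-150,61,5);uv=np.array([proj(c,[*(O+x/1000*ex+y/1000*ey),z]) for y in s],np.float32)
    for n,i in(("before",a),("after",b)):
        g=cv2.remap(i,uv[None,:,0],uv[None,:,1],cv2.INTER_LINEAR).mean(2)[0].astype(int);print(x,z,n,g.tolist())
E
```

```text
t: 24.35
tool_pos: [0.4802, 0.0308, 0.1201]
-40 0.064 before [71, 74, 68, 57, 73, 76, 77, 76, 75, 73, 77, 77, 76, 76, 74, 78, 78, 76, 75, 73, 72, 67, 49, 83, 140, 141, 141, 141, 142, 142, 142, 142, 143, 143, 143, 143, 140, 86, 76, 76, 75, 77, 76]
-40 0.064 after [48, 48, 39, 33, 48, 50, 50, 56, 93, 144, 151, 152, 152, 152, 152, 153, 153, 153, 153, 154, 153, 107, 46, 47, 53, 78, 85, 80, 61, 50, 53, 74, 81, 77, 54, 61, 81, 83, 82, 82, 81, 83, 82]
-46 0.064 before [70, 74, 70, 57, 73, 74, 75, 73, 73, 74, 74, 75, 74, 74, 74, 75, 75, 75, 74, 74, 74, 74, 63, 86, 108, 120, 129, 140, 141, 140, 140, 141, 142, 142, 141, 141, 140, 91, 75, 75, 75, 76, 75]
-46 0.064 after [48, 49, 39, 35, 49, 49, 50, 58, 83, 96, 135, 148, 151, 150, 150, 151, 151, 151, 151, 151, 151, 114, 49, 50, 51, 76, 81, 80, 67, 50, 52, 69, 81, 79, 52, 63, 82, 81, 81, 81, 81, 82, 82]
40 0.064 before [70, 74, 70, 64, 86, 84, 90, 94, 97, 89, 82, 90, 88, 96, 90, 81, 90, 90, 96, 93, 67, 51, 40, 90, 140, 141, 142, 141, 141, 142, 141, 142, 143, 142, 142, 142, 140, 100, 90, 94, 94, 86, 84]
40 0.064 after [47, 47, 39, 39, 58, 56, 59, 
[... 1126 characters left out ...]
45, 144, 144, 144, 145, 145, 145, 145, 145, 145, 145, 145]
-62 0.066 after [94, 95, 124, 115, 96, 94, 99, 112, 94, 90, 88, 115, 100, 79, 63, 92, 94, 94, 94, 94, 94, 94, 94, 94, 94, 94, 94, 94, 117, 124, 124, 155, 156, 155, 155, 156, 156, 156, 156, 155, 156, 156, 156]
-58 0.066 before [144, 144, 142, 136, 90, 85, 93, 105, 87, 86, 81, 92, 87, 75, 86, 141, 142, 135, 134, 137, 144, 144, 145, 138, 118, 126, 127, 143, 140, 138, 142, 145, 145, 141, 140, 141, 144, 144, 144, 143, 144, 144, 143]
-58 0.066 after [94, 96, 136, 136, 97, 91, 100, 114, 90, 95, 111, 104, 96, 81, 63, 94, 98, 96, 93, 92, 93, 92, 94, 93, 94, 94, 96, 95, 132, 153, 153, 156, 156, 155, 155, 155, 156, 155, 155, 154, 155, 154, 154]
```

The plate moved 77–78 mm and stands clear of the bridge. Its cam, 26 mm ahead of centre, is now about 11 mm past the middle of the catch housing (y about -91 mm), against a hard stop. That matches the drawn-home position, so I'm handing in.

```bash
python3 -m pendant '[[[0,0,0,-2,0],[0,0,0,0,0],[0,0,0,0,0]]]' |egrep 't:|force'; python3 -c "
from plant import robot
print(robot.close_job())"
```

```text
t: 24.7
force: [-0.2, -0.7, -0.1]
gripper_force: 0.0
the job is handed in; nothing more can be done
None
```

The job is handed in at 24.7 s: the knob is on the marker tab (within about 1.5° by camera), the lock ring is tight on its stop, and the guard is against its hard stop with its cam past the catch; I didn't re-check the tomato, onion or jar, but no move went near them.

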